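Index a gauge carrier on the test rail

ROBOT

A 6-joint arm with a two-finger parallel gripper is mounted at the origin on a cart in front of the work surface, level with it; the furniture and walls round the work are solid. World frame = base frame: x ahead of the robot, y to its left, z up, the work surface at z = 0. Lengths are in m, angles in rad, forces in N, time in s.
With the tool pointing down it reaches from about 0.35 to 0.775 m from the base axis. Payload 7.3 kg.
Tool frame: the origin (TCP) lies on the centre line of the jaws, within the pads' length; the fingertips stand 17 mm ahead of it and the grasp point (between the pads) lies 2 mm behind it (robot.tip_extent is the distance from the TCP to the fingertips, in m); z points along the fingers, y is the line along which they close (so a half turn about z gives the same grasp; the last joint's range is limited). The gripper opens to 92 mm and grips with 3 to 60 N. Pads are 19 mm wide; open, the fingers measure 130 mm over their backs; the gripper's body (75 mm by 190 mm) begins 47 mm behind the grasp point.
Start: joints at [-1.466, 0.342, 1.524, -0, 1.275, -0.146], TCP at [0.13, -0.509, 0.244] pointing down, gripper open.
Joint ranges: [-2.53, 2.53], [-0.77, 2.02], [0.04, 2.7], [-1, 4.14], [0.28, 2.66], [-3.11, 3.11]. Speed limits (rad/s): [2.57, 2.57, 3.14, 3.14, 3.14, 3.14].

INTERFACE

Orientations are given as [roll, pitch, yaw] about the fixed x, y, z axes, in that order (R = Rz(yaw) Ry(pitch) Rx(roll)).
In Python, from cell import robot gives the robot as it stands.
- The arm moves only by the tool step_arm, never from a script. Its argument "motion" is a list of rows, each a list of 2 entries, a list of its own where there are three numbers: the shift along the tool's x, y, z in units of 60 mm (1.0 is 60 mm), then the turn about the tool's z in rad. In form: [[[x, y, z], spin], ...]. A call has 1 to 10 rows; each row is the pose to reach, as a shift and turn from the pose commanded when the call began, along the tool's axes at that moment; what a row does not reach only later rows make up. A row lasts 1/8 s, in which the tool goes at most 62.5 mm and 10.7 degrees, less where a joint would pass 70% of its speed; a pose out of reach is approached as far as the arm can. A call with a gripper value outside its range is refused whole. "hand" is the closure in counts, from 0 (fully open) to 255 (shut), set as the call begins (left out, the last holds). The fingers move at their own pace and stop on an object; "squeeze" is the grip in N (left out, the last holds). Time passes only in rows, so rows that repeat a pose let the fingers close. It gives the time, the measured TCP pose, the force, the opening and the grip force at its end, in the units of the state.
- robot.observe(): the state, without advancing time (a new reading comes with each control period).
- robot.read_camera(name): name is "scene" or "top" or "wrist"; returns a dict with "pixels" (420x560x3 uint8, red, green, blue), "intrinsics" (3x3 intrinsics, pixels), "xyz" and "rotation" of the camera in the world; the wrist camera has in their place "T_tool_cam" (4x4, takes a point from camera to tool coordinates, whose origin is the TCP and whose axes are the flange's). Camera axes: x right, y up, looking along -z (the intrinsics and any distortion apply to the point x, -y, -z); pixel columns grow to the right and rows downward; lengths in m; the calibration is good to about 2 mm. A picture is of the moment at which its call begins: read the wrist's pose just before it. There is no depth.
- robot.hand_in(): hands the job in; it is judged then, once.
The state is a dict: "time": time; "qpos": joint angles; "qvel": joint speeds; "joint_efforts": joint torques, N m; "tool_pos": TCP position; "tool_rot": TCP orientation; "contact_force": force on the tool from outside, world axes, zero at the start; "torque": the same for the moment, N m; "opening": finger opening in m; "grip_force": force on a finger pad.
Only numpy, scipy, OpenCV 4.12 (cv2) and the standard library are available. Lean on these libraries where they do the work, as an engineer would, in place of code of your own. Each camera call takes 0.05 s, during which the arm holds its last target. There are 200 camera calls.

TASK

Take the red gauge carrier by its black knob, hook it from above over the open end of the indexing rail, with its tray under the rail, and slide it along beneath the guard to the yellow station. There, feel for the hidden notch in the rail and let the carrier drop fully home in it, hanging plumb and let go. Keep the carrier upright all the way and do not disturb the tape rolls or the oil can.

Things in the scene. Friction and masses are not known exactly. Their poses are not given: they have to be found in the camera images.
- carrier: red steel gauge carrier, loose, 0.45 kg, 190 mm tall, standing on its tray. Origin: underside of the tray below the front plate; z up, y across its width, +x from front plate towards tray and hook (away from the robot at yaw 0). Front plate x -3 to 3, 50 mm wide, 34 above z 85. Tray x -20 to 54, 76 mm wide, with a gauge fixed in it up to z 36, its brass stem out to y -48
- carrier_grip (a point): middle of the carrier's black knob (carrier x 18, z 175, over the centre of mass); knob 38 mm (x) by 30 mm (y) by 34 mm (z); pinch it across y from above. Finger tips up to 17 mm below this point stay above the guard all along the rail
- carrier_tooth (a point): underside of the brass tooth on which the carrier rides (carrier x 20, z 108): tooth x 14 to 26, 36 mm wide in y, under the hook's arm (34 mm wide, z 125 to 131, from the plate to x 36). The hook's back lip, x 30 to 36, goes down to z 97. Open gap of the hook between plate and lip: 27 mm
- rail: fixed grey indexing rail on two posts at y +-165 mm. Origin on the bench under the bar's middle; y along the bar, open end +y, guarded end -y. Bar x -8 to 8, flat top z 140; thin fence in front x -11 to -8, top z 145 (the tooth goes behind it). Carrier hangs with axes parallel, plate on the -x side, origin at x -18 when centred; its underside is at z 32 riding, z 24 in the notch
- rail_open (a point): top of the bar in the middle of its open length (rail y 90; open from y 40 to 150), where the carrier is hooked on
- rail_guard (a point): open (+y) end of the sheet guard, middle of its top (rail x 14, y 40, z 174). The guard covers the bar from here to the -y post: underside z 170, 7 mm above the riding hook arm; top z 174; front edge rail x -6. The carrier's front plate passes in front of it, the knob above it
- rail_mark (a point): top of the bar under the middle of the yellow station, an 80 mm long yellow band on the guard (rail y -100 to -20). Under it the bar has one square notch, 44 mm long (4 mm play each side of the tooth), 8 mm deep; its middle lies up to 22 mm to either side of this point along y, differs each time and cannot be seen: find it by feel
- elec_tape: roll of black tape, 58 mm across, 19 mm tall, bystander; origin centre of underside
- oil_can: oil can with a thin spout, 65 mm across, 186 mm tall, bystander; origin centre of underside
- seal_tape_2: blue and white tape spool, 52 mm across, 17 mm tall, bystander; origin centre of underside

How it is judged:
On the way:
1. the carrier is hooked over the open length of the rail (z of carrier in the frame of rail between 0.028 and 0.044 m and y of carrier in the frame of rail between 0.02 and 0.14 m and x of carrier in the frame of rail between -0.03 and -0.006 m), for 0.1 s.
At the end, for the whole second after the job is handed in: the carrier hangs practically still (under 0.05 m/s and 0.5 rad/s) in the notch under the yellow station: its underside 20 to 27 mm above the rail's origin (riding on the bar would be 32), its origin within 35 mm of the middle of the band along the rail, hook over the bar, within 0.12 rad of plumb (z of carrier in the frame of rail between 0.02 and 0.027 m and y of carrier in the frame of rail between -0.095 and -0.025 m and x of carrier in the frame of rail between -0.028 and -0.008 m and angle between carrier's own z axis and vertical below 0.12 rad and linear speed of carrier below 0.05 m/s and angular speed of carrier below 0.5 rad/s); the robot touches nothing.
It fails at once if the roll of black tape is shifted more than 30 mm or knocked over (distance of elec_tape from where it was at the start of the episode above 0.03 m or angle between elec_tape's own z axis and vertical above 0.5 rad).
It fails at once if the oil can is shifted more than 30 mm or knocked over (distance of oil_can from where it was at the start of the episode above 0.03 m or angle between oil_can's own z axis and vertical above 0.5 rad).
It fails at once if the tape spool is shifted more than 30 mm or knocked over (distance of seal_tape_2 from where it was at the start of the episode above 0.03 m or angle between seal_tape_2's own z axis and vertical above 0.5 rad).
It fails at once if the carrier is tipped more than 0.6 rad (angle between carrier's own z axis and vertical above 0.6 rad).
It also fails if it takes over 72 s, if anything falls off the work surface, if the arm or the gripper's body presses on something with over 40 N, if the wrist force passes 120 N, or if a joint passes its speed limit or range.

## Working session

There is one attempt and no reset: what is moved stays moved. The work goes in short steps, Python scripts to look and compute and a tool call to move; the robot and the scene stay as the last step left them, time stands still between calls to the robot, and variables do not carry over. Pictures are saved under pics/ and viewed, at most 10 in all, crops included, and the job is handed in when it is done.

Besides the shell and the picture viewer there is one more tool, called after "Request:" as name([rows], argument=value, ...), one row to a line, values as JSON. step_arm: Moves the arm, as the interface text tells. Its arguments: {"type":"object","properties":{"motion":{"type":"array"},"hand":{"type":"number"},"squeeze":{"type":"number"}},"required":["motion"]}

```bash
mkdir -p pics; ls
python3 - <<'E'
from cell import robot
import cv2,numpy as np
s=robot.observe();print({k:np.round(v,3) for k,v in s.items()})
for n in ("scene","top"):
    c=robot.read_camera(n);cv2.imwrite(f"pics/{n}0.png",c["pixels"][:,:,::-1]);print(n,c["intrinsics"],c["xyz"],c["rotation"],[k for k in c])
    np.savez(f"{n}0.npz",**c)
E
```

```text
pics
{'time': np.float64(0.0), 'qpos': array([-1.466,  0.343,  1.525,  0.   ,  1.275, -0.146]), 'qvel': array([ 0.002, -0.001, -0.   ,  0.001,  0.   , -0.001]), 'joint_efforts': array([ 1.0000e-03, -4.3123e+01, -2.4422e+01,  7.2000e-02,  5.6000e-02,
       -0.0000e+00]), 'tool_pos': array([ 0.13 , -0.508,  0.243]), 'tool_rot': array([-3.14 , -0.   ,  0.251]), 'contact_force': array([0.056, 0.36 , 0.189]), 'torque': array([ 0.028,  0.012, -0.027]), 'grip_force': np.float64(0.0), 'opening': np.float64(0.092)}
scene [[539.8344275    0.         277.51399236]
 [  0.         539.8344275  203.44351788]
 [  0.           0.           1.        ]] [-0.03372062  0.57975306  0.91249587] [ 0.85257539  0.02050704 -2.47247132] ['pixels', 'intrinsics', 'xyz', 'rotation']
top [[424.98871347   0.         281.45521549]
 [  0.         424.98871347 200.4951843 ]
 [  0.           0.           1.        ]] [ 0.47240333 -0.13821431  1.17466624] [ 0.05686577 -0.00583294 -1.57262883] ['pixels', 'intrinsics', 'xyz', 'rotation']
```

View pics/scene0.png

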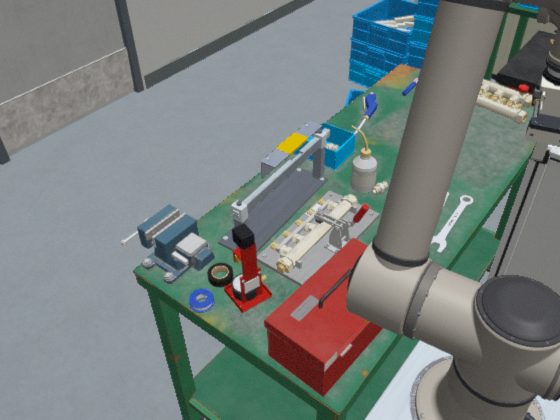

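View pics/top0.png

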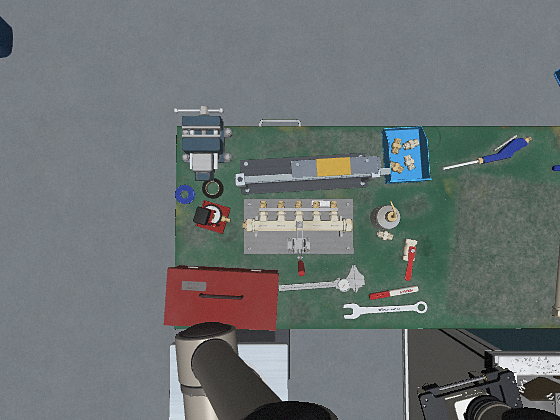

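The scene shows the carrier at (245,265) px with black tape at (220,273) and blue spool at (202,300) close by, the rail from (238,210) to (323,145), and the oil can at (365,172). In the top view the knob is at about (205,213), the rail runs from (238,180) to (388,170), and the yellow band is at (333,167). I'll enlarge both.

```bash
cat > h.py <<'E'
import numpy as np,cv2
from scipy.spatial.transform import Rotation as R
def cam(n): return dict(np.load(n))
def ray(c,px):
    K=c["intrinsics"];d=np.array([(px[0]-K[0,2])/K[0,0],-(px[1]-K[1,2])/K[1,1],-1.])
    return c["xyz"],R.from_euler("xyz",c["rotation"]).apply(d)
def onz(c,px,z):
    o,d=ray(c,px);return o+d*(z-o[2])/d[2]
def proj(c,P):
    v=R.from_euler("xyz",c["rotation"]).inv().apply(np.atleast_2d(P)-c["xyz"]);K=c["intrinsics"]
    return np.c_[K[0,0]*v[:,0]/-v[:,2]+K[0,2],K[1,1]*-v[:,1]/-v[:,2]+K[1,2]]
def tri(c1,p1,c2,p2):
    o1,d1=ray(c1,p1);o2,d2=ray(c2,p2)
    t=np.linalg.lstsq(np.c_[d1,-d2],o2-o1,rcond=None)[0]
    a,b=o1+d1*t[0],o2+d2*t[1];return (a+b)/2,np.linalg.norm(a-b)
E
python3 - <<'E'
from h import *
a=cam("top0.npz")["pixels"][140:260,165:395,::-1];b=cam("scene0.npz")["pixels"][115:315,185:385,::-1]
cv2.imwrite("pics/topc.png",cv2.resize(a,(782,408),interpolation=cv2.INTER_CUBIC))
cv2.imwrite("pics/scc.png",cv2.resize(b,(600,600),interpolation=cv2.INTER_CUBIC))
t=cam("top0.npz");s=cam("scene0.npz")
for n,c in (("top",t),("scene",s)):
    h=cv2.cvtColor(c["pixels"],cv2.COLOR_RGB2HSV)
    for nm,lo,hi,box in (("yel",(18,120,120),(32,255,255),(250,120,380,190)),):
        m=cv2.inRange(h,lo,hi);x0,y0,x1,y1=box;k=np.zeros_like(m);k[y0:y1,x0:x1]=m[y0:y1,x0:x1]
        cs=max(cv2.findContours(k,0,2)[0],key=cv2.contourArea);r=cv2.minAreaRect(cs);print(n,nm,r,cv2.boxPoints(r).round(1).tolist())
        print([onz(c,p,.174).round(4).tolist() for p in cv2.boxPoints(r)],onz(c,r[0],.174))
E
```

```text
top yel ((333.1134948730469, 166.2693328857422), (17.528104782104492, 33.55807876586914), 87.1375961303711) [[315.8999938964844, 158.39999389648438], [349.3999938964844, 156.6999969482422], [350.29998779296875, 174.1999969482422], [316.79998779296875, 175.89999389648438]]
[[0.6294, -0.2261, 0.174], [0.6333, -0.3058, 0.174], [0.5915, -0.3074, 0.174], [0.5876, -0.2279, 0.174]] [ 0.61045477 -0.26678709  0.174     ]
scene yel ((291.7823486328125, 142.8294219970703), (14.642806053161621, 30.695659637451172), 49.398704528808594) [[275.3999938964844, 147.3000030517578], [298.70001220703125, 127.30000305175781], [308.20001220703125, 138.39999389648438], [284.8999938964844, 158.39999389648438]]
[[0.6315, -0.2289, 0.174], [0.6383, -0.3301, 0.174], [0.591, -0.3049, 0.174], [0.5865, -0.2075, 0.174]] [ 0.61145667 -0.26649741  0.174     ]
```

View pics/topc.png

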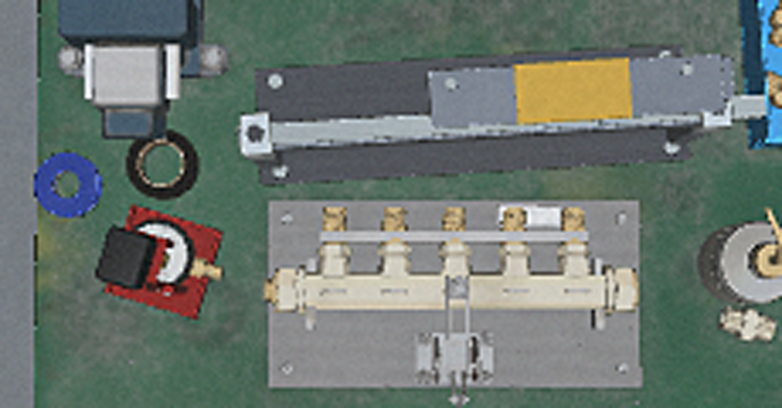

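View pics/scc.png

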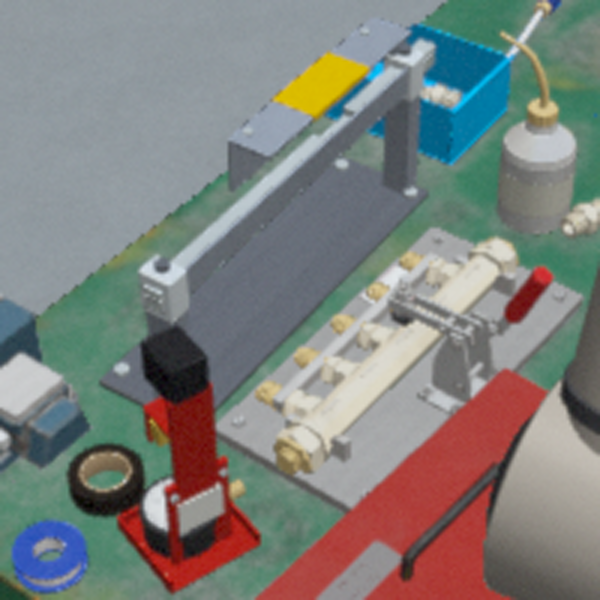

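The top crop shows the tray square with corners near (135,205), (222,228), (195,318), (105,290), the stem pointing right at (215,270), the knob at (125,258), and rail post caps at (256,135) and (718,115). The scene crop shows the knob at (175,362) with the brass tooth on the far side at (158,428). It also shows the guard, with its yellow station at (322,83).

Run:
```python
from h import *
t=cam("top0.npz");s=cam("scene0.npz")
T=lambda x,y:(165+x/3.4,140+y/3.4); S=lambda x,y:(185+x/3,115+y/3)
def mask(c,box,f):
    h=cv2.cvtColor(c["pixels"],cv2.COLOR_RGB2HSV);m=f(h).astype(np.uint8)*255;x0,y0,x1,y1=box;k=np.zeros_like(m);k[y0:y1,x0:x1]=m[y0:y1,x0:x1]
    return max(cv2.findContours(k,0,2)[0],key=cv2.contourArea)
dark=lambda h:(h[...,2]<60)
red=lambda h:(((h[...,0]<8)|(h[...,0]>172))&(h[...,1]>150)&(h[...,2]>60))
k=mask(t,(190,203,213,230),dark);r=cv2.minAreaRect(k);print("knob top",r,cv2.boxPoints(r).round(1).tolist())
k2=mask(s,(228,220,258,252),dark);r2=cv2.boundingRect(k2);print("knob scene",r2,cv2.minAreaRect(k2))
r=cv2.minAreaRect(mask(t,(190,195,235,238),red));print("tray",r);b=cv2.boxPoints(r)
q=np.array([onz(t,p,.004)for p in b]);print(q.round(4).tolist(),np.linalg.norm(np.diff(q,axis=0),axis=1))
for n,a,b in (("fit1",(335,212),(268,390)),("pipeend",(288,275),(298,432)),("knobtopcorner far-left",(115,228),(142,345)),("knobtop near-right",(140,288),(205,362)),("postcap +y",(256,133),(162,264)),("cap -y",(718,116),(424,48)),("fit5",(573,212),(410,260)),("clamp hinge",(458,288),(400,290))):
    p,e=tri(t,T(*a),s,S(*b));print(n,p.round(4),round(e,4))
# bar check: edge of guard/rail
yaw=.049;O=np.array([.594,-.2075]);Rm=np.array([[np.cos(yaw),-np.sin(yaw)],[np.sin(yaw),np.cos(yaw)]])
for nm,P in (("post+",(0,165,.15)),("post-",(0,-165,.15)),("guard corner",(-6,40,.174)),("guard far corner",(34,40,.174)),("bar -8,140",(-11,140,.145))):
    w=np.r_[O+Rm@np.array(P[:2])/1e3,P[2]];p=proj(t,w)[0];p2=proj(s,w)[0];print(nm,w.round(4),(p-[165,140])*3.4,(p2-[185,115])*3)
```

```text
knob top ((204.0413055419922, 216.36239624023438), (19.635440826416016, 16.378829956054688), 16.699243545532227) [[192.3000030517578, 221.39999389648438], [197.0, 205.6999969482422], [215.8000030517578, 211.3000030517578], [211.10000610351562, 227.0]]
knob scene (232, 224, 22, 26) ((242.69998168945312, 236.40000915527344), (22.80789566040039, 20.571826934814453), 63.43495178222656)
tray ((210.44497680664062, 223.68350219726562), (27.48961639404297, 11.78126335144043), 16.699243545532227)
[[0.4709, 0.0908, 0.004], [0.5019, 0.0818, 0.004], [0.4801, 0.0093, 0.004], [0.4492, 0.0184, 0.004]] [0.03225538 0.07571806 0.03223213]
fit1 [ 0.5335 -0.096   0.0137] 0.0002
pipeend [ 0.4805 -0.0612  0.0306] 0.0056
knobtopcorner far-left [0.5149 0.0493 0.1846] 0.003
knobtop near-right [0.4745 0.033  0.1804] 0.0045
postcap +y [ 0.5834 -0.0443  0.1532] 0.0025
cap -y [ 0.5902 -0.3746  0.1584] 0.008
fit5 [ 0.5331 -0.2875  0.0146] 0.0
clamp hinge [ 0.4743 -0.19    0.0826] 0.005
post+ [ 0.5859 -0.0427  0.15  ] [253.12056675 128.50843949] [159.90423243 267.2288966 ]
post- [ 0.6021 -0.3723  0.15  ] [715.07742928 105.43141941] [405.55019006  52.92898111]
guard corner [ 0.586  -0.1678  0.174 ] [429.83084295 124.31182993] [267.89940671 155.49337837]
guard far corner [ 0.626  -0.1659  0.174 ] [426.84127672  67.31576905] [225.36548027 137.69104014]
bar -8,140 [ 0.5762 -0.0682  0.145 ] [289.40390007 142.822244  ] [193.79371308 259.23049291]
```

Rail solution: origin about (0.594, -0.2075), yaw 0.049; the guard corner reprojects well. Carrier yaw is about -0.29, with the knob at about (0.496, 0.043). I'll hover above it and check with the wrist camera.

Request:
step_arm([
  [[0,0,-0.95],0],
  [[0.8,-0.75,-0.95],-0.1],
  [[1.6,-1.5,-0.95],-0.2],
  [[2.4,-2.2,-0.95],-0.3],
  [[3.2,-2.9,-0.95],-0.4],
  [[4.0,-3.6,-0.95],-0.54],
  [[4.8,-4.3,-0.95],-0.54],
  [[5.6,-5.0,-0.95],-0.54],
  [[6.4,-5.8,-0.95],-0.54],
  [[7.2,-6.5,-0.95],-0.54],
], hand=0, squeeze=40)

```text
time: 1.35
tool_pos: [0.4417, -0.0379, 0.3007]
tool_rot: [3.141, 0.0, 0.791]
contact_force: [-0.1, -1.3, -0.4]
opening: 0.0917
grip_force: 0.0
```

```bash
cat >> h.py <<'E'
def mv(s,P,yaw,U=.06):
    "shift in tool axes/units and spin from the present pose to TCP at P"
    Rt=R.from_euler("xyz",s["tool_rot"]);return (Rt.inv().apply(np.array(P)-s["tool_pos"])/U).round(3),round(s["tool_rot"][2]-yaw,3)
E
python3 - <<'E'
from h import *;from cell import robot
s=robot.observe();print(s["time"],s["tool_pos"],s["tool_rot"],mv(s,[.4958,.0425,.30],-.292))
E
```

```text
1.35 [ 0.44174593 -0.03787389  0.30065317] [3.14130050e+00 2.00257164e-04 7.90941076e-01] (array([ 1.586, -0.301,  0.01 ]), np.float64(1.083))
```

Request:
step_arm([
  [[0.5,-0.1,0],0.18],
  [[1.0,-0.2,0],0.36],
  [[1.4,-0.3,0],0.54],
  [[1.586,-0.301,0],0.72],
  [[1.586,-0.301,0],0.9],
  [[1.586,-0.301,0],1.083],
  [[1.586,-0.301,0],1.083],
  [[1.586,-0.301,0],1.083],
])

```text
time: 2.35
tool_pos: [0.4951, 0.0405, 0.3005]
tool_rot: [3.141, 0.0, -0.289]
contact_force: [0.6, 0.7, 0.1]
opening: 0.0921
grip_force: 0.0
```

Run:
```python
from h import *;from cell import robot
s=robot.observe();c=robot.read_camera("wrist");print(s["time"],s["tool_pos"],s["tool_rot"],c["T_tool_cam"],c["intrinsics"])
M=np.eye(4);M[:3,:3]=R.from_euler("xyz",s["tool_rot"]).as_matrix();M[:3,3]=s["tool_pos"];W=M@c["T_tool_cam"]
np.savez("w1.npz",pixels=c["pixels"],intrinsics=c["intrinsics"],xyz=W[:3,3],rotation=R.from_matrix(W[:3,:3]).as_euler("xyz"))
w=cam("w1.npz")
im=c["pixels"][:,:,::-1].copy()
yaw=-.292;o=np.array([.4786,.0477])
Rm=R.from_euler("z",yaw)
P=np.array([[37,15,192],[37,-15,192],[-1,-15,192],[-1,15,192],[-20,38,4],[-20,-38,4],[54,-38,4],[54,38,4]])/1e3
p=proj(w,Rm.apply(P)+[*o,0]);print(p.round(0).tolist())
for q in p: cv2.circle(im,tuple(int(v) for v in q),3,(0,255,0),1)
cv2.imwrite("pics/w1.png",im)
```

```text
2.35 [0.49510936 0.04046692 0.30054748] [ 3.14145010e+00  3.32045198e-04 -2.88673872e-01] [[ 1.42016474e-03  9.56091558e-01  2.93064694e-01  7.89312641e-02]
 [ 9.99998159e-01 -9.79543458e-04 -1.65024620e-03  5.52711785e-04]
 [-1.29071686e-03  2.93066498e-01 -9.56091189e-01 -1.40294514e-01]
 [ 0.00000000e+00  0.00000000e+00  0.00000000e+00  1.00000000e+00]] [[297.09744162   0.         277.97795319]
 [  0.         297.09744162 211.09775675]
 [  0.           0.           1.        ]]
[[257.0, 193.0], [292.0, 193.0], [291.0, 234.0], [258.0, 234.0], [251.0, 200.0], [301.0, 200.0], [302.0, 151.0], [249.0, 151.0]]
```

View pics/w1.png

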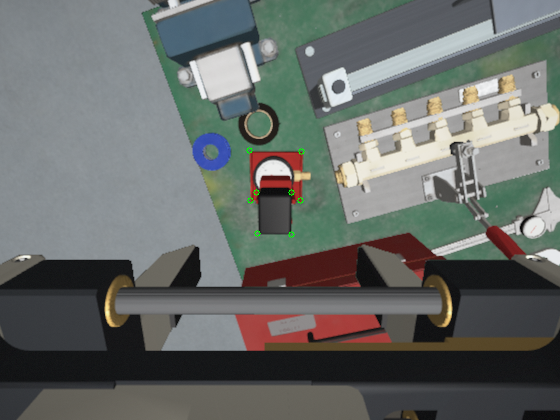

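The wrist picture shows the predicted knob corners (257..292, 193..234) and tray corners (249..302, 151..200) sitting on the real ones, so the carrier pose is confirmed.

Run:
```python
from h import *;from cell import robot
s=robot.observe();print(s["time"],s["tool_pos"],s["tool_rot"],mv(s,[.4958,.0425,.177],-.292))
```

```text
2.4 [0.49512238 0.0404385  0.30057772] [ 3.14146290e+00  2.58504933e-04 -2.89401676e-01] (array([ 2.00e-03, -3.60e-02,  2.06e+00]), np.float64(0.003))
```

Request:
step_arm([
  [[0,-0.03,0.6],0],
  [[0,-0.03,1.2],0],
  [[0,-0.03,1.7],0],
  [[0,-0.03,1.95],0],
  [[0,-0.03,2.06],0],
  [[0,-0.03,2.06],0],
])

```text
time: 3.15
tool_pos: [0.4958, 0.0421, 0.1772]
tool_rot: [3.141, 0.0, -0.291]
contact_force: [-0.0, -0.6, -0.3]
opening: 0.092
grip_force: 0.0
```

Request:
step_arm([
  [[0,0,0],0],
  [[0,0,0],0],
  [[0,0,0],0],
  [[0,0,0],0],
  [[0,0,0],0],
  [[0,0,0],0],
  [[0,0,0],0],
  [[0,0,0],0],
], hand=255, squeeze=45)

```text
time: 4.15
tool_pos: [0.4957, 0.0422, 0.177]
tool_rot: [3.142, 0.0, -0.292]
contact_force: [0.1, 0.8, -1.2]
opening: 0.0299
grip_force: 45.0
```

```bash
cat >> h.py <<'E'
RY=.049;RO=np.array([.594,-.2075,0])
def rail(x,y,z): return RO+R.from_euler("z",RY).apply(np.array([x+18,y,z+177])/1e3)  # TCP for carrier origin at rail x,y,z mm
def inrail(s): return (R.from_euler("z",-RY).apply(s["tool_pos"]-RO)*1e3-[18,0,177]).round(1)
E
python3 - <<'E'
from h import *;from cell import robot
s=robot.observe();print(inrail(s),rail(-110,98,100))
for p in ((-110,98,100),(-70,98,100),(-70,98,53)): print(p,mv(s,rail(*p),RY))
E
```

```text
[-103.9  254.3    0. ] [ 0.49731035 -0.11412382  0.277     ]
(-110, 98, 100) (array([ 0.776,  2.488, -1.666]), np.float64(-0.341))
(-70, 98, 100) (array([ 1.404,  2.265, -1.666]), np.float64(-0.341))
(-70, 98, 53) (array([ 1.404,  2.265, -0.883]), np.float64(-0.341))
```

Request:
step_arm([
  [[0,0,-0.3],0],
  [[0,0,-0.7],0],
  [[0,0,-1.1],0],
  [[0,0,-1.5],0],
  [[0,0,-1.667],0],
  [[0,0,-1.667],0],
])

```text
time: 4.9
tool_pos: [0.4956, 0.0422, 0.2768]
tool_rot: [3.141, 0.0, -0.292]
contact_force: [0.1, 0.6, -5.7]
opening: 0.0299
grip_force: 45.0
```

Request:
step_arm([
  [[0.08,0.25,0],-0.05],
  [[0.2,0.65,0],-0.1],
  [[0.34,1.1,0],-0.16],
  [[0.48,1.55,0],-0.22],
  [[0.62,2.0,0],-0.28],
  [[0.73,2.35,0],-0.33],
  [[0.776,2.488,0],-0.341],
  [[0.776,2.488,0],-0.341],
])

```text
time: 5.9
tool_pos: [0.497, -0.1141, 0.2763]
tool_rot: [-3.141, 0.001, 0.047]
contact_force: [1.1, 0.1, -6.7]
opening: 0.0296
grip_force: 45.0
```

Run:
```python
from h import *;from cell import robot
s=robot.observe();print(inrail(s),s["tool_rot"])
for p in ((-70,98,100),(-70,98,53),(-18,98,53)): print(p,mv(s,rail(*p),RY))
```

```text
[-110.3   98.    99.3] [-3.14069041e+00  1.46941697e-03  4.72831281e-02]
(-70, 98, 100) (array([ 0.672, -0.001, -0.013]), np.float64(-0.002))
(-70, 98, 53) (array([0.673, 0.   , 0.77 ]), np.float64(-0.002))
(-18, 98, 53) (array([ 1.539e+00, -1.000e-03,  7.690e-01]), np.float64(-0.002))
```

Request:
step_arm([
  [[0.25,0,0],0],
  [[0.5,0,0],0],
  [[0.67,0,0.1],0],
  [[0.67,0,0.4],0],
  [[0.67,0,0.65],0],
  [[0.67,0,0.76],0],
  [[0.67,0,0.76],0],
  [[0.67,0,0.76],0],
])

```text
time: 6.9
tool_pos: [0.5378, -0.1124, 0.2322]
tool_rot: [3.141, -0.001, 0.049]
contact_force: [0.8, -0.6, -4.8]
opening: 0.0297
grip_force: 45.0
```

Run:
```python
from h import *;from cell import robot
s=robot.observe();print(inrail(s),s["tool_rot"],s["contact_force"])
for p in ((-18,98,53),(-18,98,32)): print(p,mv(s,rail(*p),RY))
a=robot.read_camera("scene");
b=a["pixels"][115:265,215:385,::-1]
t=robot.read_camera("top")["pixels"][140:240,215:345,::-1]
cv2.imwrite("pics/pre.png",np.hstack([cv2.resize(b,(408,360),interpolation=2),cv2.resize(t,(390,360),interpolation=2)]))
```

```text
[-69.5  97.8  55.2] [ 3.14103592e+00 -1.14322093e-03  4.86606690e-02] [ 0.82471523 -0.58710078 -4.8021401 ]
(-18, 98, 53) (array([ 0.858, -0.004,  0.037]), np.float64(-0.0))
(-18, 98, 32) (array([ 0.858, -0.004,  0.387]), np.float64(-0.0))
```

View pics/pre.png

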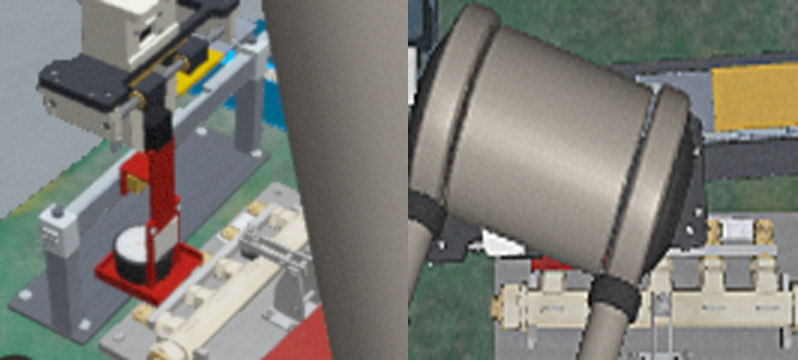

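The left view shows the carrier upright in the jaws at (160,200), in front of the open bar. Its hook at (132,178) is just above the bar top, the tray is below, and the post at (58,230) is well clear. Next I'll advance over the bar.

Request:
step_arm([
  [[0.12,0,0],0],
  [[0.24,0,0],0],
  [[0.36,0,0],0],
  [[0.48,0,0],0],
  [[0.6,0,0],0],
  [[0.72,0,0],0],
  [[0.82,0,0],0],
  [[0.858,0,0],0],
  [[0.858,0,0],0],
])

```text
time: 8.12
tool_pos: [0.5889, -0.1097, 0.2314]
tool_rot: [3.142, 0.0, 0.049]
contact_force: [0.3, 0.2, -5.6]
opening: 0.0299
grip_force: 45.0
```

Run:
```python
from h import *;from cell import robot
s=robot.observe();print(inrail(s),s["tool_rot"],s["contact_force"],s["torque"])
for p in ((-18,98,53),(-18,98,32)): print(p,mv(s,rail(*p),RY))
```

```text
[-18.3  97.9  54.4] [3.14155070e+00 2.36283873e-04 4.88468381e-02] [ 0.29426848  0.21575959 -5.64169114] [-0.02571063  0.05312315  0.01740566]
(-18, 98, 53) (array([ 0.005, -0.001,  0.024]), np.float64(-0.0))
(-18, 98, 32) (array([ 0.005, -0.001,  0.374]), np.float64(-0.0))
```

Free of contact; lower slowly towards riding height.

Request:
step_arm([
  [[0,0,0.08],0],
  [[0,0,0.16],0],
  [[0,0,0.24],0],
  [[0,0,0.3],0],
  [[0,0,0.34],0],
  [[0,0,0.36],0],
  [[0,0,0.36],0],
])

```text
time: 9.0
tool_pos: [0.5889, -0.1097, 0.2099]
tool_rot: [3.142, 0.0, 0.049]
contact_force: [0.2, 0.3, -6.3]
opening: 0.0292
grip_force: 45.0
```

Run:
```python
from h import *;from cell import robot
s=robot.observe();print(inrail(s),s["tool_rot"],s["contact_force"],s["torque"])
```

```text
[-18.3  97.9  32.9] [3.14150658e+00 2.30923229e-05 4.88135025e-02] [ 0.23558713  0.25219247 -6.28939664] [-0.0387381  -0.00673513 -0.04893663]
```

Request:
step_arm([
  [[0,0,0.01],0],
  [[0,0,0.02],0],
  [[0,0,0.03],0],
  [[0,0,0.03],0],
  [[0,0,0.03],0],
])

```text
time: 9.62
tool_pos: [0.589, -0.1097, 0.2089]
tool_rot: [3.141, -0.001, 0.049]
contact_force: [-2.1, 2.3, 3.6]
opening: 0.0292
grip_force: 45.0
```

Contact at z 31.9, the riding height. I'll slide along the rail with a light load.

Request:
step_arm([
  [[0,0.1,-0.01],0],
  [[0,0.25,-0.01],0],
  [[0,0.4,-0.01],0],
  [[0,0.55,-0.01],0],
  [[0,0.7,-0.01],0],
  [[0,0.85,-0.01],0],
  [[0,1.0,-0.01],0],
  [[0,1.0,-0.01],0],
])

```text
time: 10.62
tool_pos: [0.5919, -0.1713, 0.2089]
tool_rot: [3.139, -0.0, 0.048]
contact_force: [0.5, -1.4, 3.1]
opening: 0.0297
grip_force: 45.0
```

Run:
```python
from h import *;from cell import robot
s=robot.observe();print(inrail(s),s["tool_rot"],s["contact_force"],s["torque"])
```

```text
[-18.3  36.3  31.9] [ 3.13939102e+00 -4.61950915e-04  4.78444944e-02] [ 0.45257061 -1.37094968  3.0933864 ] [-0.27858848  0.02191681  0.03299455]
```

Request:
step_arm([
  [[0,0.1,0],0],
  [[0,0.25,0],0],
  [[0,0.4,0],0],
  [[0,0.55,0],0],
  [[0,0.7,0],0],
  [[0,0.85,0],0],
  [[0,0.95,0],0],
  [[0,1.0,0],0],
  [[0,1.0,0],0],
])

```text
time: 11.75
tool_pos: [0.5948, -0.2296, 0.2089]
tool_rot: [3.142, -0.0, 0.049]
contact_force: [0.8, 3.5, 4.5]
opening: 0.0298
grip_force: 45.0
```

Run:
```python
from h import *;from cell import robot
s=robot.observe();print(inrail(s),s["tool_rot"],s["contact_force"],s["torque"])
```

```text
[-18.3 -22.1  31.9] [ 3.14158119e+00 -1.70904735e-04  4.88850007e-02] [0.83253225 3.54548154 4.54968589] [0.59935833 0.0576136  0.02061375]
```

Request:
step_arm([
  [[0,0.03,0.01],0],
  [[0,0.067,0.015],0],
  [[0,0.1,0.015],0],
  [[0,0.133,0.015],0],
  [[0,0.133,0.015],0],
])

```text
time: 12.38
tool_pos: [0.5955, -0.2368, 0.2088]
tool_rot: [-3.141, -0.001, 0.049]
contact_force: [-0.8, 6.4, 10.0]
opening: 0.0295
grip_force: 45.0
```

Request:
step_arm([
  [[0,0.03,0],0],
  [[0,0.067,0],0],
  [[0,0.067,0],0],
])

```text
time: 12.75
tool_pos: [0.5957, -0.2407, 0.2088]
tool_rot: [-3.141, -0.001, 0.049]
contact_force: [-0.6, 6.0, 8.6]
opening: 0.0298
grip_force: 45.0
```

Request:
step_arm([
  [[0,0.03,0],0],
  [[0,0.067,0],0],
  [[0,0.067,0],0],
])

```text
time: 13.12
tool_pos: [0.5959, -0.2448, 0.2088]
tool_rot: [-3.141, -0.001, 0.049]
contact_force: [-0.5, 5.8, 9.2]
opening: 0.0299
grip_force: 45.0
```

Request:
step_arm([
  [[0,0.03,0],0],
  [[0,0.067,0],0],
  [[0,0.067,0],0],
])

```text
time: 13.5
tool_pos: [0.5961, -0.2487, 0.2088]
tool_rot: [-3.141, -0.001, 0.049]
contact_force: [-0.3, 6.5, 8.0]
opening: 0.0296
grip_force: 45.0
```

Request:
step_arm([
  [[0,0.03,0],0],
  [[0,0.067,0],0],
  [[0,0.067,0],0],
])

```text
time: 13.88
tool_pos: [0.5963, -0.2527, 0.2088]
tool_rot: [-3.141, -0.001, 0.049]
contact_force: [0.2, 6.0, 8.4]
opening: 0.0295
grip_force: 45.0
```

Request:
step_arm([
  [[0,0.03,0],0],
  [[0,0.067,0],0],
  [[0,0.067,0],0],
])

```text
time: 14.25
tool_pos: [0.5965, -0.2568, 0.2087]
tool_rot: [-3.141, -0.001, 0.049]
contact_force: [-0.6, 5.9, 8.4]
opening: 0.0298
grip_force: 45.0
```

Request:
step_arm([
  [[0,0.03,0],0],
  [[0,0.067,0],0],
  [[0,0.067,0],0],
])

```text
time: 14.62
tool_pos: [0.5966, -0.2608, 0.2086]
tool_rot: [-3.141, -0.001, 0.049]
contact_force: [-0.5, 5.9, 8.1]
opening: 0.03
grip_force: 45.0
```

Request:
step_arm([
  [[0,0.03,0],0],
  [[0,0.067,0],0],
  [[0,0.067,0],0],
])

```text
time: 15.0
tool_pos: [0.5957, -0.2661, 0.2061]
tool_rot: [-3.141, 0.003, 0.049]
contact_force: [-0.5, -0.2, -6.1]
opening: 0.0294
grip_force: 45.0
```

It dropped: z fell 2.5 mm and fz is back to the free weight. I'll lower it home, a touch further along.

Request:
step_arm([
  [[0,0.01,0.02],0],
  [[0,0.02,0.04],0],
  [[0,0.02,0.06],0],
  [[0,0.02,0.075],0],
  [[0,0.02,0.075],0],
])

```text
time: 15.62
tool_pos: [0.5965, -0.2668, 0.2033]
tool_rot: [3.142, 0.0, 0.049]
contact_force: [0.0, 1.0, -5.3]
opening: 0.0299
grip_force: 45.0
```

Run:
```python
from h import *;from cell import robot
s=robot.observe();print(inrail(s),s["tool_pos"],s["tool_rot"],s["contact_force"],s["torque"])
```

```text
[-18.4 -59.4  26.3] [ 0.59651399 -0.26681296  0.20326426] [3.14156212e+00 1.35417433e-04 4.88327104e-02] [ 3.81007071e-03  9.71219059e-01 -5.29569852e+00] [0.01695744 0.02048025 0.01909262]
```

Request:
step_arm([
  [[0,0,0.015],0],
  [[0,0,0.03],0],
  [[0,0,0.04],0],
  [[0,0,0.045],0],
  [[0,0,0.045],0],
])

```text
time: 16.25
tool_pos: [0.5966, -0.2668, 0.201]
tool_rot: [3.141, -0.0, 0.049]
contact_force: [-0.6, 0.0, -1.9]
opening: 0.0296
grip_force: 45.0
```

Request:
step_arm([
  [[0,0,0],0],
  [[0,0,0],0],
  [[0,0,0],0],
  [[0,0,0],0],
], squeeze=5)

```text
time: 16.75
tool_pos: [0.5967, -0.2668, 0.201]
tool_rot: [3.141, -0.0, 0.049]
contact_force: [-0.6, 0.7, 0.0]
opening: 0.0297
grip_force: 5.0
```

Request:
step_arm([
  [[0,0,0],0],
  [[0,0,0],0],
  [[0,0,0],0],
  [[0,0,0],0],
  [[0,0,0],0],
  [[0,0,0],0],
], hand=60)

```text
time: 17.5
tool_pos: [0.5965, -0.2668, 0.2006]
tool_rot: [3.142, 0.0, 0.049]
contact_force: [0.9, -0.9, 0.2]
opening: 0.0698
grip_force: 0.0
```

Request:
step_arm([
  [[0,0,-0.2],0],
  [[0,0,-0.5],0],
  [[0,0,-1.0],0],
  [[0,0,-1.6],0],
  [[0,0,-2.0],0],
  [[0,0,-2.0],0],
  [[0,0,-2.0],0],
  [[0,0,-2.0],0],
])

```text
time: 18.5
tool_pos: [0.5962, -0.2666, 0.3191]
tool_rot: [-3.14, 0.002, 0.049]
contact_force: [0.5, -0.2, -0.1]
opening: 0.0706
grip_force: 0.0
```

Run:
```python
from h import *;from cell import robot
s=robot.observe();print(s["time"],s["tool_pos"],s["contact_force"])
c=robot.read_camera("wrist")
M=np.eye(4);M[:3,:3]=R.from_euler("xyz",s["tool_rot"]).as_matrix();M[:3,3]=s["tool_pos"];W=M@c["T_tool_cam"]
w=dict(pixels=c["pixels"],intrinsics=c["intrinsics"],xyz=W[:3,3],rotation=R.from_matrix(W[:3,:3]).as_euler("xyz"))
im=c["pixels"][:,:,::-1].copy()
a=robot.read_camera("scene");b=a["pixels"][:,:,::-1].copy()
P=np.array([[x+18-18,y-60,24+192-177] for x,y in ((19,15),(19,-15),(-19,-15),(-19,15))],float)
P=np.array([RO+R.from_euler("z",RY).apply(np.array([x,y-59.4,216])/1e3) for x,y in ((19,15),(19,-15),(-19,-15),(-19,15))])
for q in proj(w,P): cv2.circle(im,tuple(int(v) for v in q),2,(0,255,0),1)
for q in proj(a,P): cv2.circle(b,tuple(int(v) for v in q),1,(0,255,0),-1)
cv2.imwrite("pics/fin.png",np.hstack([cv2.resize(b[90:240,210:370],(426,400),interpolation=2),cv2.resize(im[130:270,210:340],(371,400),interpolation=2)]))
```

```text
18.5 [ 0.59620662 -0.26661334  0.31913572] [ 0.51904875 -0.18468896 -0.05334194]
```

View pics/fin.png

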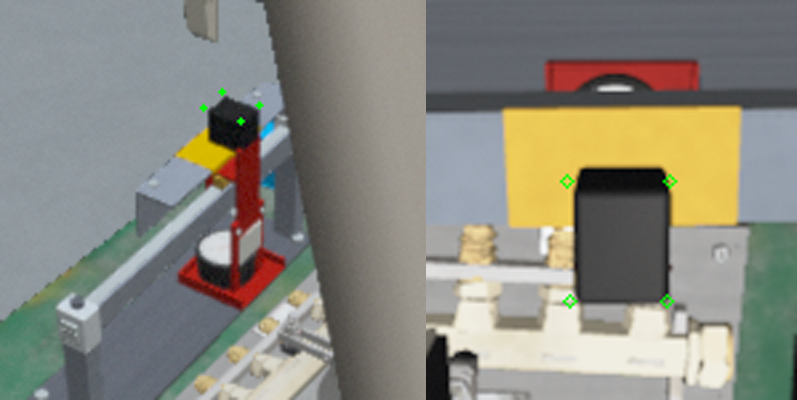

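The final view shows the carrier hanging under the yellow band, released, with the plate upright at (248,200) and the knob at (235,122), near the predicted corners. I'll check the residuals against the initial pose before handing in.

Run:
```python
from h import *;from cell import robot
import itertools
a=robot.read_camera("scene");s0=cam("scene0.npz")
B=np.array(list(itertools.product((-19,19),(-15,15),(158,192))),float)/1e3
def pred(c,xy,yaw,z): 
    p=proj(c,R.from_euler("z",yaw).apply(B)+[*xy,z]);return p.min(0).round(1),p.max(0).round(1)
def blob(c,box):
    h=cv2.cvtColor(c["pixels"],cv2.COLOR_RGB2HSV);m=(h[...,2]<60).astype(np.uint8);x0,y0,x1,y1=box
    k=max(cv2.findContours(m[y0:y1,x0:x1].copy(),0,2)[0],key=cv2.contourArea);x,y,w,hh=cv2.boundingRect(k);return x+x0,y+y0,x+x0+w,y+y0+hh
print("init",blob(s0,(228,215,262,255)),pred(s0,(.4958,.0425),-.292,0))
kx=rail(-18.4,-59.4,24)[:2]
print("now",blob(a,(280,115,315,150)),pred(a,kx,RY,.024),"tilt .1 shift:",pred(a,kx+[-.017,0],RY,.024))
P=RO+R.from_euler("z",RY).apply(np.array([[-21.4,-84.4,70],[-21.4,-42.4,110],[-21.4,-42.4,175],[-21.4,-76.4,110],[-21.4,-76.4,175],[-38.4,-97.4,24],[-38.4,-21.4,24]])/1e3)
b=a["pixels"][:,:,::-1].copy()
for q in proj(a,P): cv2.circle(b,tuple(int(round(v)) for v in q),1,(0,255,0),-1)
cv2.imwrite("pics/fin2.png",cv2.resize(b[105:215,260:340],(436,600),interpolation=0))
s=robot.observe();print(s["time"])
```

```text
init (232, 224, 254, 250) (array([230.8, 220.9]), array([255.3, 250.9]))
now (289, 127, 307, 146) (array([286.5, 124.6]), array([307.4, 147.8])) tilt .1 shift: (array([292.4, 126.9]), array([313.3, 150.3]))
18.65
```

View pics/fin2.png

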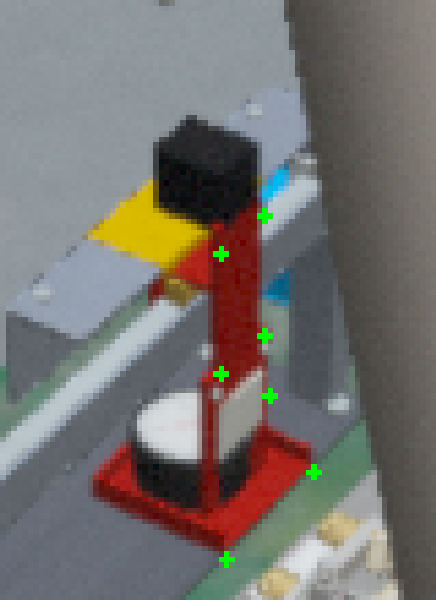

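The plate edges are vertical in the image and the knob residuals match the initial ones within about 1 px. Together with the free 8 mm descent until contact, the evidence says it is home.

```bash
python3 -c "
from cell import robot
print(robot.hand_in())"
```

```text
the job is handed in; nothing more can be done
None
```

The carrier hangs released and plumb in the notch under the yellow station, judging by the forces and the final pictures; I handed the job in at about 18.7 s without touching the tape rolls or oil can, and it returned no verdict.

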